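# Clamp the loose end of a serving board

## Robot

A 6-joint arm with a two-finger parallel gripper is mounted at the origin on a cart in front of the work surface, level with it; the furniture and walls round the work are solid. World frame = base frame: x ahead of the robot, y to its left, z up, the work surface at z = 0. Lengths are in m, angles in rad, forces in N, time in s.
With the tool pointing down it reaches from about 0.35 to 0.775 m from the base axis. Payload 7.3 kg.
Tool frame: the origin (TCP) lies on the centre line of the jaws, within the pads' length; the fingertips stand tip_reach ahead of it and the grasp point (between the pads) lies 6 mm ahead of it (tip_reach is the distance from the TCP to the fingertips, in m); x points along the fingers, y is the direction in which the jaws open and shut, and the axes are right-handed (so a half turn about x gives the same grasp; the last joint's range is limited). The gripper opens to 92 mm and grips with 3 to 60 N. Pads are 19 mm wide; open, the fingers measure 130 mm over their backs; the gripper's body (75 mm by 190 mm) begins 47 mm behind the grasp point.
Start: joints at [-1.399, 0.342, 1.524, -0, 1.275, -0.146], TCP at [0.164, -0.499, 0.252] pointing down, gripper open.
Joint ranges: [-2.53, 2.53], [-0.77, 2.02], [0.04, 2.7], [-1, 4.14], [0.28, 2.66], [-3.11, 3.11]. Speed limits (rad/s): [2.57, 2.57, 3.14, 3.14, 3.14, 3.14].

## Interface

Orientations are given as [roll, pitch, yaw] about the fixed x, y, z axes, in that order (R = Rz(yaw) Ry(pitch) Rx(roll)).
In Python, from cell import observe, read_camera, get_calibration, hand_in, tip_reach gives the robot as it stands. The module is installed in compiled form; this text tells all that it offers.
- The arm moves only by the shell command python3 -m crank 'ROWS' [FORCE]. ROWS is JSON, a list of rows, each an object of numbers: "fingers": the opening, from -1 (shut) to 1 (fully open); "tx", "ty", "tz": the shift along the tool's x, y, z in units of 40 mm (1.0 is 40 mm); "roll": the turn about the tool's x in units of 10 degrees (1.0 is 10 degrees). In form: [{"fingers": .., "tx": .., "ty": .., "tz": .., "roll": ..}, ...]. A call has exactly 8 rows; each row is the pose to reach, as a shift and turn from the pose commanded when the call began, along the tool's axes at that moment; what a row does not reach only later rows make up. A row lasts 1/8 s, in which the tool goes at most 62.5 mm and 10.7 degrees, less where a joint would pass 70% of its speed; a pose out of reach is approached as far as the arm can. A call with a gripper value outside its range is refused whole. The fingers move at their own pace and stop on an object; FORCE is the grip in N (left out, the last holds). Time passes only in rows, so rows that repeat a pose let the fingers close, or fill a call up. It gives the time, the measured TCP pose, the force and the opening at its end, in the units of the state.
- observe(): the state, without advancing time (a new reading comes with each control period).
- read_camera(name): name is "side" or "top"; returns (picture, depth): 420x560x3 uint8, red, green, blue; 420x560 float32, m along the optical axis (not along the pixel's ray), 0 where there is no reading.
- get_calibration(name): a dict with "vertical_fov" (degrees; the focal length in pixels is half the picture's height over the tangent of half this angle, whatever the lens; pixels are square), "cx", "cy" (the principal point, pixels), "pose" (4x4, takes a point from camera to world coordinates). Camera axes: x right, y down, z forward; pixel columns grow to the right and rows downward; lengths in m; the calibration is good to about 2 mm. A picture is of the moment at which its call begins. get_calibration takes no time and is no camera call.
- hand_in(): hands the job in, once; it reports no verdict.
The state is a dict: "time": time; "qpos": joint angles; "qvel": joint speeds; "joint_efforts": joint torques, N m; "tool_pos": TCP position; "tool_rot": TCP orientation; "contact_force": force on the tool from outside, world axes, zero at the start; "torque": the same for the moment, N m; "opening": finger opening in m.
Only numpy, scipy, OpenCV 4.12 (cv2) and the standard library are available. Lean on these libraries where they do the work, as an engineer would, in place of code of your own. Each camera call takes 0.05 s, during which the arm holds its last target. There are 200 camera calls.

## Task

The end strip of the small serving board is being re-glued. With the meat pounder, drive the clamp's stop pin fully down so that the tail jaw is locked to the bar, and stand the pounder upright on the worktop again; then pump the clamp's trigger until the strip is pulled tight against the board and the sprung shoe is pressed in about halfway - never close to solid, that would starve the joint. Finish while still holding: the fingers keep the trigger squeezed to the end, and everything else stays where it stands.

Things in the scene. Friction and masses are not known exactly. Their poses are not given: they have to be found in the camera images.
- clamp: plywood glue-up board, 130 x 370 x 12 mm, stuck to the worktop, with a one-hand bar clamp on it. Origin on the worktop, mid-width; own y runs along the steel bar from the black trigger head (y -0.075 to -0.150, top z 0.082) to the tail jaw (y about +0.15), x across, z up. Bar top z 0.060, above the serving board
- squeeze_point (a point): own (0, -0.134, 0.118) of clamp, same axes: midway between the outer faces of the fixed handle (14 mm to -y) and of the squeezed trigger (14 mm to +y; 34 mm when free). A gripper centred here, closing along y, that opens to 78 mm and closes to 28 mm works the whole stroke with the arm still
- trigger (a joint): 0 free, 0.25 rad fully squeezed at its stop (20 mm at squeeze_point). Springs back with 1.5 to 3 N there; up to 15 N when clamping. Each full squeeze draws the bar and tail jaw 4 mm (one tooth) towards the head; the ratchet keeps it when let go, but for 1 mm of fall-back under load. Squeeze and let go fully, or the pawl misses the next tooth
- stop_pin (a joint): how far the stop pin has been driven down: 0 up, 0.012 m fully down. It slides stiffly (12 N) and stays where it is. Until it is down the tail jaw only slips along the bar (5 N) and pulls nothing tight
- pin_top (a point): middle of the top of the stop pin's flat steel head (20 mm across, 7 mm thick) on top of the tail jaw; 90 mm above the worktop when the pin is up, 78 mm when it is down (the head then stands 1 mm clear of the jaw)
- end_strip (a joint): how far the end strip (100 x 26 x 20 mm, on two dowels) has been pushed towards the board: 0 is 6 mm open, 0.006 m is tight. It slides with 5 N
- shoe (a joint): how far the steel pressure shoe on the tail jaw is pressed in against its springs: 0 free (14 mm of air between shoe and jaw), 0.014 m solid; 3 N per mm. It starts 4 to 13 mm away from the end strip. Once the strip is tight, each full squeeze presses it in by another 3 to 4 mm
- board: small serving board of brown wood, 100 x 120 x 20 mm, lying loose on the plywood between the clamp's near jaw and the shoe; origin under its middle, y towards the end strip
- pounder: meat pounder, 0.45 kg: flat steel disc 72 mm across and 14 mm thick, upright round handle 26 mm in diameter from z = 0.032 to 0.112, steel knob 29 mm to z = 0.118. Stands on its disc; origin in the middle of the underside, z up the handle
- salt_cellar: round wooden salt cellar, 67 mm across, 60 mm high; bystander; origin under its middle
- timer: round kitchen timer, 63 mm across, 47 mm high; bystander
- lemon: lemon, 71 mm long; bystander
- copper_mug: copper mug, 68 mm across, 72 mm high; bystander
- handle_top (a point): middle of the top of the fixed upright handle, z 0.142: 24 mm wide (x), 16 mm thick (y). The trigger blade, 22 x 10 mm, top at z 0.138, stands beside it on the tail side (+y), leaning away when free
Mind the look-alikes: they are no part of the job. What is shaped like the pounder but blue is not meant.

How it is judged:
By the outcome, as a careful person would: the job done as asked, in the order asked, and still so for the second after the job is handed in, while the arm keeps its last pose, push and grip.
It also fails if it takes over 72 s, if anything falls off the work surface, if the arm or the gripper's body presses on something with over 40 N, if the wrist force passes 120 N, or if a joint passes its speed limit or range.

## Working session

There is one attempt and no reset: what is moved stays moved. The work goes in short steps, Python scripts to look and compute and a shell command to move; the robot and the scene stay as the last step left them, time stands still between calls to the robot, and variables do not carry over. Pictures are saved under pics/ and viewed, about 8 in all and at most 12, crops included, and the job is handed in when it is done.

```bash
mkdir -p pics
cat > h.py <<'E'
import numpy as np, cv2
from cell import *
def cal(n):
    c=get_calibration(n); f=210/np.tan(np.radians(c["vertical_fov"])/2); return f,c["cx"],c["cy"],np.array(c["pose"])
def ray(n,u,v):
    f,cx,cy,P=cal(n); d=P[:3,:3]@np.array([(u-cx)/f,(v-cy)/f,1]); return P[:3,3],d
def onz(n,u,v,z):
    o,d=ray(n,u,v); return o+d*(z-o[2])/d[2]
def proj(n,p):
    f,cx,cy,P=cal(n); q=P[:3,:3].T@(np.array(p)-P[:3,3]); return f*q[0]/q[2]+cx, f*q[1]/q[2]+cy
def cloud(n,d):
    f,cx,cy,P=cal(n); v,u=np.mgrid[:420,:560]
    return np.stack([(u-cx)/f*d,(v-cy)/f*d,d],-1)@P[:3,:3].T+P[:3,3]
E
python3 - <<'E'
from h import *
print(observe(), tip_reach if not callable(tip_reach) else tip_reach())
for n in("side","top"):
    p,d=read_camera(n); cv2.imwrite(f"pics/{n}0.png",p[...,::-1]); np.savez(f"{n}0",p=p,d=d); print(n,cal(n))
E
```

```text
{'time': 0.0, 'qpos': array([-1.39900495e+00,  3.42726759e-01,  1.52499344e+00,  1.33688900e-06,
        1.27533393e+00, -1.45989312e-01]), 'qvel': array([ 0.00046495, -0.00119691,  0.00031225,  0.00222217,  0.00065218,
        0.00054577]), 'joint_efforts': array([ 1.01067089e-03, -4.31244600e+01, -2.44223624e+01,  7.19759404e-02,
        5.60717296e-02, -1.18731950e-04]), 'tool_pos': array([ 0.16400915, -0.49836652,  0.25105104]), 'tool_rot': array([-1.71766036,  1.56933485,  1.74171259]), 'contact_force': array([-0.20001796, -1.48529681,  0.07162728]), 'torque': array([ 0.01483838, -0.03982591,  0.00847829]), 'opening': 0.09208522669731538} 0.025
side (np.float64(425.15978462398783), 274.1363741713356, 219.2593414328907, array([[-0.90239068, -0.21559525,  0.37310822,  0.16468154],
       [-0.43050621,  0.41316482, -0.80247071,  0.90648396],
       [ 0.01885368, -0.8847675 , -0.46565118,  0.63380763],
       [ 0.        ,  0.        ,  0.        ,  1.        ]]))
top (np.float64(421.2879986746571), 287.4148634367996, 208.37530271310376, array([[-0.01266433, -0.98905724,  0.14698773,  0.39298432],
       [-0.99949272,  0.01681736,  0.02704597, -0.0239542 ],
       [-0.02922196, -0.14657064, -0.98876849,  1.34909919],
       [ 0.        ,  0.        ,  0.        ,  1.        ]]))
```

```bash
python3 -c "
import cv2,numpy as np
a=cv2.imread('pics/top0.png');b=cv2.imread('pics/side0.png');print((b==0).mean())"
```

```text
0.0
```

View pics/top0.png

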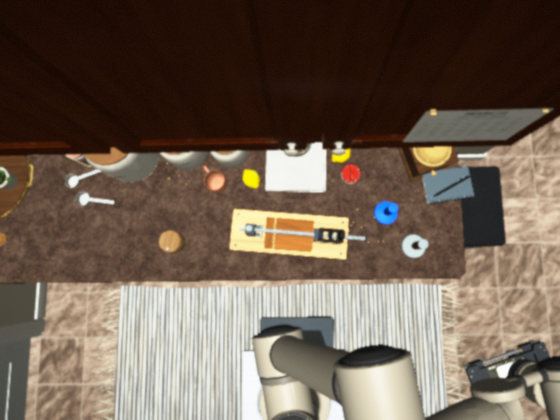

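View pics/side0.png

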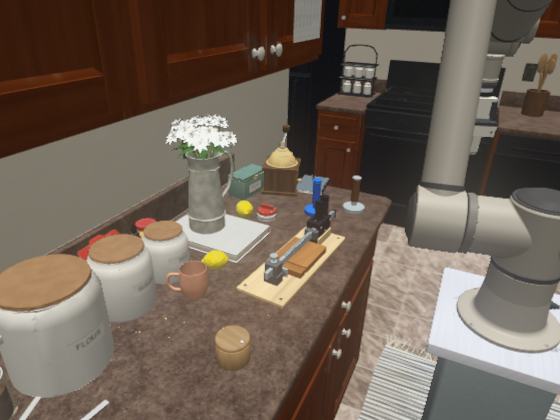

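The top view has the clamp board at about (290,234), with its head at (330,236) and tail at (250,230). Two things are pounder-shaped: a steel disc with a dark handle at top (414,246) / side (354,195), and a blue one at top (386,212) / side (316,195). The steel one fits the description. I'll confirm it in one enlarged crop.

Run:
```python
from h import *
T=np.load("top0.npz");S=np.load("side0.npz")
a=cv2.resize(T["p"][190:275,222:442],None,fx=3.5,fy=3.5,interpolation=cv2.INTER_CUBIC)
b=cv2.resize(S["p"][165:300,235:385],None,fx=2.2,fy=2.2,interpolation=cv2.INTER_CUBIC)
c=np.zeros((a.shape[0]+b.shape[0],a.shape[1],3),np.uint8);c[:a.shape[0]]=a;c[a.shape[0]:,:b.shape[1]]=b
cv2.imwrite("pics/crop1.png",c[...,::-1]);print(c.shape)
W=cloud("top",T["d"]);V=cloud("side",S["d"])
for n,C,(r0,r1,c0,c1) in(("top pounder",W,(228,262,398,434)),("side pounder",V,(172,216,338,372))):
    q=C[r0:r1,c0:c1].reshape(-1,3)
    for lo,hi in((-.01,.006),(.008,.022),(.05,.105),(.108,.125)):
        m=(q[:,2]>lo)&(q[:,2]<hi);print(n,lo,m.sum(),np.round(np.median(q[m],0),4) if m.any() else '', np.round(np.ptp(q[m],axis=0),3) if m.any() else '')
# clamp heights along bar
q=W[190:275,222:442].reshape(-1,3)
for lo,hi in((.008,.016),(.016,.026),(.055,.064),(.078,.086),(.086,.094),(.13,.146)):
    m=(q[:,2]>lo)&(q[:,2]<hi)&(q[:,1]>-.2);
    if m.any():print("clamp",lo,m.sum(),np.round(np.median(q[m],0),4),np.round(q[m].min(0),3),np.round(q[m].max(0),3))
```

```text
(595, 770, 3)
top pounder -0.01 747 [ 0.4796 -0.4024  0.0008] [0.106 0.116 0.013]
top pounder 0.008 303 [ 0.4625 -0.3719  0.0167] [0.086 0.086 0.014]
top pounder 0.05 45 [ 0.4633 -0.3698  0.0781] [0.024 0.018 0.052]
top pounder 0.108 78 [ 0.4653 -0.3805  0.1186] [0.026 0.027 0.012]
side pounder -0.01 576 [ 0.4768 -0.4418 -0.0018] [0.167 0.229 0.011]
side pounder 0.008 157 [ 0.4629 -0.365   0.0134] [0.07  0.069 0.013]
side pounder 0.05 122 [ 0.4644 -0.3678  0.0775] [0.025 0.021 0.054]
side pounder 0.108 39 [ 0.4666 -0.3696  0.1149] [0.025 0.026 0.009]
clamp 0.008 2075 [0.515  0.0495 0.0122] [ 0.397 -0.193  0.008] [0.655 0.215 0.016]
clamp 0.016 279 [ 0.5102 -0.0073  0.0174] [ 0.434 -0.175  0.016] [0.648 0.193 0.026]
clamp 0.055 282 [ 0.5088 -0.0233  0.06  ] [ 0.475 -0.2    0.055] [0.532 0.162 0.064]
clamp 0.078 167 [ 0.498  -0.1098  0.0821] [ 0.477 -0.159  0.078] [0.52  0.131 0.086]
clamp 0.086 49 [0.5162 0.1211 0.0884] [ 0.477 -0.146  0.086] [0.532 0.136 0.094]
clamp 0.13 68 [ 0.4977 -0.1432  0.1392] [ 0.484 -0.155  0.13 ] [ 0.508 -0.106  0.145]
```

View pics/crop1.png

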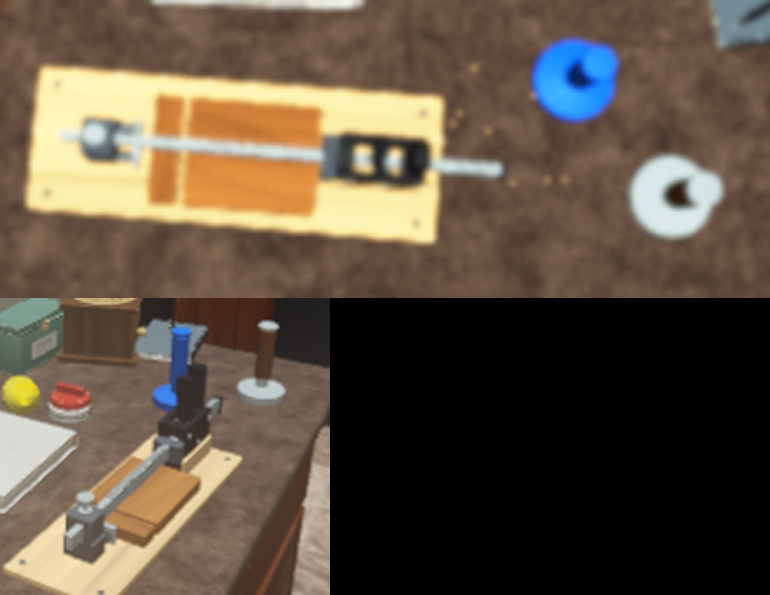

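Crop 1 settles it: the steel disc with the brown handle (crop 672,197 → top 414,246; side ≈ 354,205) is the pounder, and the blue one is the decoy. Next are precise positions from both cameras, checking lens distortion against the plywood's known size.

Run:
```python
from h import *
T=np.load("top0.npz");S=np.load("side0.npz")
def big(m): 
    n,l,s,c=cv2.connectedComponentsWithStats(m.astype(np.uint8)); return l==1+np.argmax(s[1:,4])
for n,D,box in(("top",T,(195,270,222,360)),("side",S,(210,305,235,355))):
    hsv=cv2.cvtColor(D["p"],cv2.COLOR_RGB2HSV); m=np.zeros((420,560),bool); r=box
    m[r[0]:r[1],r[2]:r[3]]=cv2.inRange(hsv,(14,40,150),(32,180,255))[r[0]:r[1],r[2]:r[3]]>0
    pts=np.argwhere(m)[:,::-1].astype(np.float32); W=np.array([onz(n,u,v,.012)[:2] for u,v in pts])
    # reject strays
    rr=cv2.minAreaRect(W.astype(np.float32)*1000); print(n,"ply",len(pts),rr)
    np.save(n+"ply",W)
# pounder disc: light low-sat pixels
for n,D,box in(("top",T,(230,262,398,432)),("side",S,(195,216,338,370))):
    hsv=cv2.cvtColor(D["p"],cv2.COLOR_RGB2HSV); r=box
    m=np.zeros((420,560),np.uint8); m[r[0]:r[1],r[2]:r[3]]=cv2.inRange(hsv,(0,0,120),(180,60,255))[r[0]:r[1],r[2]:r[3]]
    c=max(cv2.findContours(m,0,1)[0],key=cv2.contourArea); print(n,cv2.boundingRect(c))
    W=np.array([onz(n,u,v,.014)[:2] for u,v in c[:,0]])*1000
    print(" disc circle",cv2.minEnclosingCircle(W.astype(np.float32)))
f,cx,cy,P=cal("top");print(P[:3,3])
h=lambda u,v:None
# knob/handle top crops
for n,D,box in(("top",T,(236,256,410,436)),("side",S,(172,190,344,366))):
    print(n);g=cv2.cvtColor(D["p"],cv2.COLOR_RGB2HSV)[box[0]:box[1],box[2]:box[3]]; print(g[...,2]);
```

```text
Traceback (most recent call last):
  File "h.py", line 8, in onz
    o,d=ray(n,u,v); return o+d*(z-o[2])/d[2]
        ~~~^^^^^^^
  File "h.py", line 6, in ray
    f,cx,cy,P=cal(n); d=P[:3,:3]@np.array([(u-cx)/f,(v-cy)/f,1]); return P[:3,3],d
              ~~~^^^
  File "h.py", line 4, in cal
    c=get_calibration(n); f=210/np.tan(np.radians(c["vertical_fov"])/2); return f,c["cx"],c["cy"],np.array(c["pose"])
ValueError: time passes only in moves, steps and waits
```

```bash
python3 - <<'E'
s=open('h.py').read()
s=s.replace('def cal(n):\n','import functools\n@functools.lru_cache\ndef cal(n):\n')
open('h.py','w').write(s)
E
python3 - <<'E'
from h import *
T=np.load("top0.npz");S=np.load("side0.npz")
for n,D,box in(("top",T,(195,270,222,360)),("side",S,(210,305,235,355))):
    hsv=cv2.cvtColor(D["p"],cv2.COLOR_RGB2HSV); r=box; m=np.zeros((420,560),np.uint8)
    m[r[0]:r[1],r[2]:r[3]]=cv2.inRange(hsv,(12,40,150),(32,190,255))[r[0]:r[1],r[2]:r[3]]
    m=cv2.morphologyEx(m,cv2.MORPH_OPEN,np.ones((2,2)))
    W=np.array([onz(n,u,v,.012)[:2] for v,u in np.argwhere(m)])*1000
    print(n,"ply",len(W),cv2.minAreaRect(W.astype(np.float32)))
for n,D,box in(("top",T,(230,262,398,432)),("side",S,(198,216,338,370))):
    hsv=cv2.cvtColor(D["p"],cv2.COLOR_RGB2HSV); r=box
    m=np.zeros((420,560),np.uint8); m[r[0]:r[1],r[2]:r[3]]=cv2.inRange(hsv,(0,0,130),(180,70,255))[r[0]:r[1],r[2]:r[3]]
    c=max(cv2.findContours(m,0,1)[0],key=cv2.contourArea); 
    W=np.array([onz(n,u,v,.014)[:2] for u,v in c[:,0]])*1000
    print(n,cv2.boundingRect(c)," disc circle",cv2.minEnclosingCircle(W.astype(np.float32)))
g=T["p"];s=S["p"]
def show(n,im,cu,cv_,k): print(n)
# brown handle in side: centroid rows
hs=cv2.cvtColor(s,cv2.COLOR_RGB2HSV)[:,:,2]; print(hs[174:212:3,346:366])
pk=lambda n,u,v,z:print(n,u,v,np.round(onz(n,u,v,z),4))
pk("top",424,244,.118)
E
```

```text
top ply 4290 ((508.3521423339844, 6.5310821533203125), (375.005859375, 135.69227600097656), 84.39105224609375)
side ply 2891 ((610.0044555664062, 14.556610107421875), (391.5960998535156, 366.45037841796875), 89.57440185546875)
top (402, 234, 27, 24)  disc circle ((466.97247314453125, -386.2014465332031), 43.37458419799805)
side (343, 201, 22, 11)  disc circle ((470.20904541015625, -372.4826354980469), 40.549617767333984)
[[ 75  74  73  73  70  66  68  69  69  60  60  59  52  38  35  36  34  35
   35  36]
 [ 74  74  72  71  68  67 122 180 196 199 200 201 201 200 185 117  36  36
   36  34]
 [ 75  72  71  70  70  69  65  66  85  98 106 105 102  97  83  36  38  37
   37  36]
 [ 73  72  73  70  68  72  71  70  73  78  80  82  81  73  53  37  38  37
   37  38]
 [ 73  72  72  70  68  64  57  73  76  80  82  82  80  67  38  38  39  38
   39  39]
 [ 85  86  87  83  76  68  64  75  78  80  82  82  79  66  39  41  40  40
   41  40]
 [110 109 110 111 107  90  72  75  78  81  82  80  80  89  98  89  70  69
   65  57]
 [110 111 111 110 102  81  75  78  80  81  82  79  85 101 108 108 105 102
  102 103]
 [125 124 119 116 104  77  77  79  82  83  82  79  95 117 115 116 115 113
  110 110]
 [140 147 150 152 146 112  87  92  92  91  89  98 108 108 106 107 108 109
  108 108]
 [202 203 203 203 193 159 128 132 129 129 159 195 205 205 205 199 173 135
  121 117]
 [201 202 203 203 203 203 203 204 204 204 204 203 205 205 205 204 204 195
  157 120]
 [119 122 126 138 157 173 186 188 190 191 190 188 185 179 168 139 116 110
  106 108]]
top 424 244 [ 0.4652 -0.384   0.118 ]
```

Run:
```python
from h import *
T=np.load("top0.npz");S=np.load("side0.npz")
hsv=cv2.cvtColor(T["p"],cv2.COLOR_RGB2HSV)
m=np.zeros((420,560),np.uint8);m[200:268,222:356]=cv2.inRange(hsv,(8,40,120),(32,230,255))[200:268,222:356]
m=cv2.morphologyEx(m,cv2.MORPH_OPEN,np.ones((3,3)))
# plywood long edges: first/last mask row per column
e1=[];e2=[]
for u in range(240,344):
    r=np.where(m[:,u])[0]; e1.append(onz("top",u,r[0]-.5,.012)[:2]); e2.append(onz("top",u,r[-1]+.5,.012)[:2])
fit=lambda e:cv2.fitLine(np.float32(e),cv2.DIST_HUBER,0,.001,.001).ravel()
L=[fit(e1),fit(e2)]
for l in L: print("edge yaw deg",np.degrees(np.arctan(l[0]/l[1])),"x at y=0",l[2]-l[3]*l[0]/l[1])
a1=[];a2=[]
for v in range(222,246):
    c=np.where(m[v])[0]; a1.append(onz("top",c[0]-.5,v,.012)[:2]);a2.append(onz("top",c[-1]+.5,v,.012)[:2])
for a in(a1,a2): print("end",np.round(np.median(a,0),4), np.degrees(np.arctan2(fit(a)[1],fit(a)[0])))
W=cloud("top",T["d"]);V=cloud("side",S["d"])
for n,C in(("top",W),("side",V)):
    q=C.reshape(-1,3); R=(q[:,0]>.44)&(q[:,0]<.58)&(q[:,1]>-.24)&(q[:,1]<.22)
    for nm,lo,hi,y0,y1 in(("bar",.057,.063,-.24,.09),("handletop",.134,.148,-.2,-.08),("head",.079,.085,-.2,-.04),("pin",.084,.096,.09,.17)):
        s=q[R&(q[:,2]>lo)&(q[:,2]<hi)&(q[:,1]>y0)&(q[:,1]<y1)]
        if len(s)>3: l=fit(s[:,:2]);print(n,nm,len(s),np.round(s.mean(0),4),"min",np.round(s.min(0),3),"max",np.round(s.max(0),3),"yaw",np.degrees(np.arctan(l[0]/l[1])).round(2))
```

```text
edge yaw deg 5.542825 x at y=0 0.5818933
edge yaw deg 5.4452014 x at y=0 0.44118074
end [0.5138 0.1989] -7.074533
end [ 0.508 -0.18 ] -7.7812567
top bar 206 [ 0.5041 -0.0591  0.0602] min [ 0.475 -0.227  0.057] max [0.522 0.087 0.063] yaw 5.71
top handletop 68 [ 0.4972 -0.1343  0.1398] min [ 0.484 -0.155  0.135] max [ 0.508 -0.106  0.146] yaw 6.13
top head 136 [ 0.4979 -0.1127  0.0819] min [ 0.477 -0.159  0.079] max [ 0.52  -0.08   0.085] yaw 25.91
top pin 32 [0.5231 0.1282 0.09  ] min [0.513 0.121 0.085] max [0.532 0.136 0.095] yaw -87.57
side bar 211 [ 0.5049 -0.0443  0.0596] min [ 0.477 -0.224  0.057] max [0.523 0.089 0.063] yaw 5.71
side handletop 44 [ 0.4978 -0.1294  0.1371] min [ 0.486 -0.15   0.134] max [ 0.51  -0.101  0.142] yaw 8.11
side head 92 [ 0.4958 -0.1083  0.0806] min [ 0.477 -0.149  0.079] max [ 0.521 -0.077  0.085] yaw 19.66
side pin 40 [0.5233 0.1335 0.0881] min [0.515 0.121 0.084] max [0.533 0.143 0.091] yaw -18.91
```

```bash
cat >> h.py <<'E'
from scipy.spatial.transform import Rotation as Ro
def to(x,y,z,yd=None):
    s=observe();R=Ro.from_euler("xyz",s["tool_rot"]).as_matrix();p=s["tool_pos"]
    d=R.T@(np.array([x,y,z])-p)/.04
    print("t",round(s["time"],2),"tcp",np.round(p,4),"jaw",np.round(R[:,1],3),"zax",np.round(R[:,2],3),"F",np.round(s["contact_force"],1),"open",round(s["opening"],4))
    print("  tx ty tz",np.round(d,3))
    if yd is not None:
        y=R.T@np.array([yd[0],yd[1],0]); a=np.degrees(np.arctan2(y[2],y[1]));a=(a+90)%180-90;print("  roll",round(a/10,3))
E
python3 - <<'E'
from h import *
to(.467,-.379,.20,(.097,.995))
print("q",observe()["qpos"].round(2),"blue",onz("top",386,213,.014),onz("top",386,213,.118))
E
```

```text
t 0.1 tcp [ 0.164  -0.4984  0.2511] jaw [ 0.312 -0.95  -0.001] zax [-0.95  -0.312 -0.   ] F [-0.1 -0.7 -0.1] open 0.092
  tx ty tz [ 1.28  -0.466 -8.128]
  roll 2.378
q [-1.4   0.34  1.52 -0.    1.28 -0.15] blue [ 0.57127157 -0.30063563  0.014     ] [ 0.55738356 -0.27908302  0.118     ]
```

```bash
python3 -m crank '[{"fingers":1,"tx":0.2,"ty":-0.06,"tz":-1.2,"roll":0.4},{"fingers":1,"tx":0.4,"ty":-0.14,"tz":-2.5,"roll":0.8},{"fingers":1,"tx":0.6,"ty":-0.22,"tz":-3.9,"roll":1.2},{"fingers":1,"tx":0.8,"ty":-0.3,"tz":-5.3,"roll":1.6},{"fingers":1,"tx":1.0,"ty":-0.38,"tz":-6.6,"roll":2.0},{"fingers":1,"tx":1.2,"ty":-0.44,"tz":-7.6,"roll":2.3},{"fingers":1,"tx":1.28,"ty":-0.466,"tz":-8.13,"roll":2.38},{"fingers":1,"tx":1.28,"ty":-0.466,"tz":-8.13,"roll":2.38}]'
python3 - <<'E'
from h import *
to(.467,-.379,.091,(.097,.995))
T,S=read_camera("top"),read_camera("side")
a=cv2.resize(T[0][195:275,350:460],None,fx=3.6,fy=3.6,interpolation=2);b=cv2.resize(S[0][120:230,290:400],None,fx=3.6,fy=3.6,interpolation=2)[:396]
c=np.zeros((396,792,3),np.uint8);c[:a.shape[0],:396]=a;c[:,396:]=b[:,:396];cv2.imwrite("pics/p2.png",c[...,::-1])
E
```

```text
time: 1.1
tool_pos: [0.468, -0.3783, 0.1995]
tool_rot: [-0.718, 1.569, 2.328]
contact_force: [-1.0, -0.1, 0.1]
opening: 0.0921
t 1.1 tcp [ 0.468  -0.3783  0.1995] jaw [-0.095 -0.995 -0.001] zax [-0.995  0.095  0.001] F [-1.  -0.1  0.1] open 0.0921
  tx ty tz [2.713 0.022 0.019]
  roll 0.012
```

View pics/p2.png

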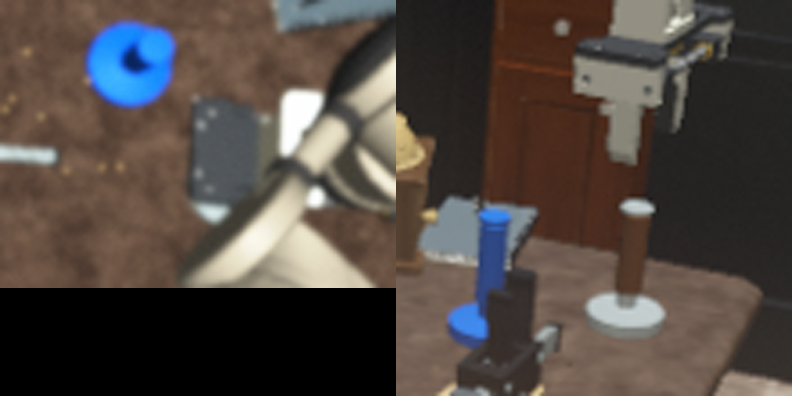

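The steel pounder (crop 637,207) is under the open gripper, with finger tips at crop (622,160) and (675,130). I'll check the lateral offset numerically.

Run:
```python
from h import *
c=lambda p:(396+(p[0]-290)*3.6,(p[1]-120)*3.6)
print("tip mid",c(proj("side",(.468,-.378,.1745))),"fingers",[c(proj("side",(.468,-.378+d,.1745))) for d in(.046,-.046)])
print("knob",c(proj("side",(.467,-.379,.118))),"disc",c(proj("side",(.467,-.379,.014))))
for u,v,z in((637,207,.118),(625,312,.014)): print(onz("side",(u-396)/3.6+290,v/3.6+120,z))
```

```text
tip mid (np.float64(643.9297293505228), np.float64(143.47699814902583)) fingers [(np.float64(629.5074440597449), np.float64(159.52312257512108)), (np.float64(657.5885948798457), np.float64(128.28024871688368))]
knob (np.float64(638.3346533279545), np.float64(202.6503704579737)) disc (np.float64(626.12055079406), np.float64(306.1609715861104))
[ 0.46519969 -0.36819538  0.118     ]
[ 0.46441949 -0.36631663  0.014     ]
```

```bash
python3 -m crank '[{"fingers":1,"tx":0.8,"ty":-0.1,"tz":0.06,"roll":0},{"fingers":1,"tx":1.6,"ty":-0.1,"tz":0.06,"roll":0},{"fingers":1,"tx":2.3,"ty":-0.1,"tz":0.06,"roll":0},{"fingers":1,"tx":2.71,"ty":-0.1,"tz":0.06,"roll":0},{"fingers":0.2,"tx":2.71,"ty":-0.1,"tz":0.06,"roll":0},{"fingers":-1,"tx":2.71,"ty":-0.1,"tz":0.06,"roll":0},{"fingers":-1,"tx":2.71,"ty":-0.1,"tz":0.06,"roll":0},{"fingers":-1,"tx":2.71,"ty":-0.1,"tz":0.06,"roll":0}]' 50
python3 - <<'E'
from h import *
to(.466,-.374,.091)
E
```

```text
time: 2.2
tool_pos: [0.4654, -0.3754, 0.0929]
tool_rot: [2.374, 1.569, -0.865]
contact_force: [-0.3, -0.6, 0.1]
opening: 0.0566
t 2.2 tcp [ 0.4654 -0.3754  0.0929] jaw [-0.097 -0.995  0.001] zax [-0.995  0.097 -0.001] F [-0.3 -0.6  0.1] open 0.0566
  tx ty tz [ 0.048 -0.037 -0.011]
```

```bash
python3 -m crank '[{"fingers":-1,"tx":0,"ty":0,"tz":0,"roll":0},{"fingers":-1,"tx":0,"ty":0,"tz":0,"roll":0},{"fingers":-1,"tx":0,"ty":0,"tz":0,"roll":0},{"fingers":-1,"tx":0,"ty":0,"tz":0,"roll":0},{"fingers":-1,"tx":0,"ty":0,"tz":0,"roll":0},{"fingers":-1,"tx":0,"ty":0,"tz":0,"roll":0},{"fingers":-1,"tx":-0.3,"ty":0,"tz":0,"roll":0},{"fingers":-1,"tx":-0.6,"ty":0,"tz":0,"roll":0}]' 50
python3 - <<'E'
from h import *
to(.523,.1315,.27)
E
```

```text
time: 3.2
tool_pos: [0.4651, -0.3749, 0.1167]
tool_rot: [-0.886, 1.57, 2.158]
contact_force: [-0.1, 0.4, -4.2]
opening: 0.025
t 3.2 tcp [ 0.4651 -0.3749  0.1167] jaw [-0.097 -0.995 -0.   ] zax [-0.995  0.097  0.   ] F [-0.1  0.4 -4.2] open 0.025
  tx ty tz [ -3.826 -12.743  -0.207]
```

```bash
python3 -m crank '[{"fingers":-1,"tx":-1.3,"ty":0,"tz":0,"roll":0},{"fingers":-1,"tx":-2.6,"ty":-0.3,"tz":0,"roll":0},{"fingers":-1,"tx":-3.6,"ty":-1.2,"tz":0,"roll":0},{"fingers":-1,"tx":-3.83,"ty":-2.4,"tz":0,"roll":0},{"fingers":-1,"tx":-3.83,"ty":-3.8,"tz":0,"roll":0},{"fingers":-1,"tx":-3.83,"ty":-5.2,"tz":0,"roll":0},{"fingers":-1,"tx":-3.83,"ty":-6.6,"tz":0,"roll":0},{"fingers":-1,"tx":-3.83,"ty":-8.0,"tz":0,"roll":0}]'
python3 - <<'E'
from h import *
to(.523,.1315,.27)
E
```

```text
time: 4.2
tool_pos: [0.4961, -0.0548, 0.2703]
tool_rot: [3.056, 1.569, -0.184]
contact_force: [0.7, -0.3, -3.9]
opening: 0.025
t 4.2 tcp [ 0.4961 -0.0548  0.2703] jaw [-0.098 -0.995  0.   ] zax [-0.995  0.098 -0.001] F [ 0.7 -0.3 -3.9] open 0.025
  tx ty tz [ 0.008 -4.701 -0.215]
```

```bash
python3 -m crank '[{"fingers":-1,"tx":0,"ty":-1.3,"tz":-0.05,"roll":0},{"fingers":-1,"tx":0,"ty":-2.6,"tz":-0.1,"roll":0},{"fingers":-1,"tx":0,"ty":-3.8,"tz":-0.2,"roll":0},{"fingers":-1,"tx":0,"ty":-4.5,"tz":-0.22,"roll":0},{"fingers":-1,"tx":0,"ty":-4.7,"tz":-0.22,"roll":0},{"fingers":-1,"tx":0.7,"ty":-4.7,"tz":-0.22,"roll":0},{"fingers":-1,"tx":1.37,"ty":-4.7,"tz":-0.22,"roll":0},{"fingers":-1,"tx":1.37,"ty":-4.7,"tz":-0.22,"roll":0}]'
python3 - <<'E'
from h import *
to(.523,.1315,.182)
S=read_camera("side")
b=cv2.resize(S[0][170:300,220:370],None,fx=4,fy=4,interpolation=2);cv2.imwrite("pics/p3.png",b[...,::-1])
k=lambda p:np.round([(p[0]-220)*4,(p[1]-170)*4])
print("pin",k(proj("side",(.523,.1315,.09))))
E
```

```text
time: 5.2
tool_pos: [0.5221, 0.1287, 0.2132]
tool_rot: [0.27, 1.566, -2.969]
contact_force: [-0.3, -0.2, -3.3]
opening: 0.0254
t 5.2 tcp [0.5221 0.1287 0.2132] jaw [-0.098 -0.995  0.001] zax [-0.995  0.098  0.004] F [-0.3 -0.2 -3.3] open 0.0254
  tx ty tz [ 0.779 -0.073 -0.019]
pin [217. 338.]
```

View pics/p3.png

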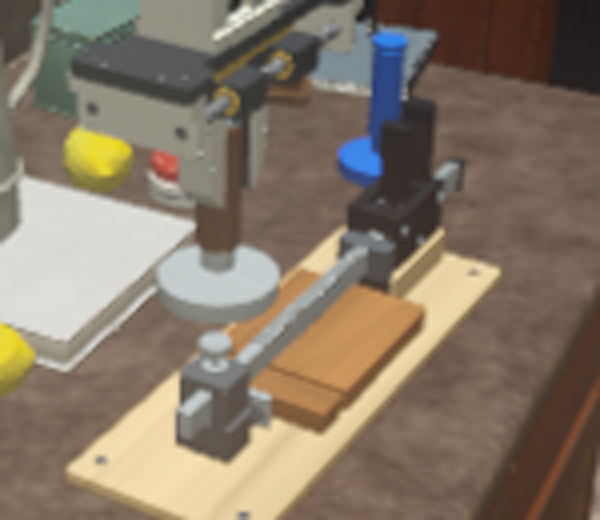

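Pin head at crop (215,343), held disc at (218,285): aligned above it. Pressing down now.

```bash
python3 -m crank '[{"fingers":-1,"tx":0.3,"ty":-0.06,"tz":0,"roll":0},{"fingers":-1,"tx":0.5,"ty":-0.07,"tz":-0.02,"roll":0},{"fingers":-1,"tx":0.65,"ty":-0.07,"tz":-0.02,"roll":0},{"fingers":-1,"tx":0.75,"ty":-0.07,"tz":-0.02,"roll":0},{"fingers":-1,"tx":0.85,"ty":-0.07,"tz":-0.02,"roll":0},{"fingers":-1,"tx":0.92,"ty":-0.07,"tz":-0.02,"roll":0},{"fingers":-1,"tx":0.97,"ty":-0.07,"tz":-0.02,"roll":0},{"fingers":-1,"tx":1.0,"ty":-0.07,"tz":-0.02,"roll":0}]' 60
python3 - <<'E'
from h import *
to(.523,.1315,.170)
E
```

```text
time: 6.25
tool_pos: [0.5249, 0.1324, 0.1761]
tool_rot: [-2.894, 1.568, 0.15]
contact_force: [-2.8, -0.5, 6.9]
opening: 0.025
t 6.25 tcp [0.5249 0.1324 0.1761] jaw [-0.097 -0.995 -0.001] zax [-0.995  0.097 -0.002] F [-2.8 -0.5  6.9] open 0.025
  tx ty tz [0.153 0.028 0.046]
```

```bash
python3 -m crank '[{"fingers":-1,"tx":0.04,"ty":0,"tz":0,"roll":0},{"fingers":-1,"tx":0.08,"ty":0,"tz":0,"roll":0},{"fingers":-1,"tx":0.12,"ty":0,"tz":0,"roll":0},{"fingers":-1,"tx":0.15,"ty":0,"tz":0,"roll":0},{"fingers":-1,"tx":0.17,"ty":0,"tz":0,"roll":0},{"fingers":-1,"tx":0.19,"ty":0,"tz":0,"roll":0},{"fingers":-1,"tx":0.2,"ty":0,"tz":0,"roll":0},{"fingers":-1,"tx":0.2,"ty":0,"tz":0,"roll":0}]' 60
python3 - <<'E'
from h import *
to(.523,.1315,.170)
E
```

```text
time: 7.25
tool_pos: [0.525, 0.1325, 0.1687]
tool_rot: [-2.885, 1.568, 0.159]
contact_force: [-2.1, 0.5, 10.3]
opening: 0.0252
t 7.25 tcp [0.525  0.1325 0.1687] jaw [-0.097 -0.995 -0.001] zax [-0.995  0.097 -0.003] F [-2.1  0.5 10.3] open 0.0252
  tx ty tz [-0.033  0.03   0.048]
```

Force is still about at the sliding level, so I continue until it shows a hard stop.

```bash
python3 -m crank '[{"fingers":-1,"tx":0.02,"ty":0,"tz":0,"roll":0},{"fingers":-1,"tx":0.04,"ty":0,"tz":0,"roll":0},{"fingers":-1,"tx":0.05,"ty":0,"tz":0,"roll":0},{"fingers":-1,"tx":0.06,"ty":0,"tz":0,"roll":0},{"fingers":-1,"tx":0.07,"ty":0,"tz":0,"roll":0},{"fingers":-1,"tx":0.08,"ty":0,"tz":0,"roll":0},{"fingers":-1,"tx":0.08,"ty":0,"tz":0,"roll":0},{"fingers":-1,"tx":0.08,"ty":0,"tz":0,"roll":0}]' 60
python3 - <<'E'
from h import *
to(.523,.1315,.170)
E
```

```text
time: 8.25
tool_pos: [0.5256, 0.1328, 0.1678]
tool_rot: [-2.869, 1.565, 0.176]
contact_force: [-7.5, 1.5, 24.9]
opening: 0.0255
t 8.25 tcp [0.5256 0.1328 0.1678] jaw [-0.097 -0.995 -0.002] zax [-0.995  0.097 -0.006] F [-7.5  1.5 24.9] open 0.0255
  tx ty tz [-0.055  0.039  0.062]
```

Force rose to 29 N net with almost no travel, so the pin is at its stop. I'll lift and check it.

```bash
python3 -m crank '[{"fingers":-1,"tx":-0.1,"ty":0,"tz":0,"roll":0},{"fingers":-1,"tx":-0.5,"ty":0,"tz":0,"roll":0},{"fingers":-1,"tx":-1.2,"ty":0,"tz":0,"roll":0},{"fingers":-1,"tx":-2.0,"ty":0,"tz":0,"roll":0},{"fingers":-1,"tx":-2.6,"ty":0,"tz":0,"roll":0},{"fingers":-1,"tx":-2.6,"ty":0.3,"tz":0,"roll":0},{"fingers":-1,"tx":-2.6,"ty":1.2,"tz":0,"roll":0},{"fingers":-1,"tx":-2.6,"ty":2.4,"tz":0,"roll":0}]'
python3 - <<'E'
from h import *
to(.4655,-.375,.27)
p,d=read_camera("side");q=cloud("side",d).reshape(-1,3)
m=(abs(q[:,0]-.523)<.02)&(abs(q[:,1]-.1315)<.02)&(q[:,2]>.066)&(q[:,2]<.11);s=q[m]
print(len(s),np.histogram(s[:,2],np.arange(.066,.102,.003)))
b=cv2.resize(p[170:300,220:370],None,fx=4,fy=4,interpolation=2);cv2.imwrite("pics/p4.png",b[...,::-1])
E
```

```text
time: 9.25
tool_pos: [0.5142, 0.0357, 0.2655]
tool_rot: [0.168, 1.568, -3.069]
contact_force: [1.3, -0.3, -5.0]
opening: 0.0253
t 9.25 tcp [0.5142 0.0357 0.2655] jaw [-0.096 -0.995  0.   ] zax [-0.995  0.096  0.002] F [ 1.3 -0.3 -5. ] open 0.0253
  tx ty tz [-0.107 10.336  0.23 ]
114 (array([33, 43,  9, 26,  3,  0,  0,  0,  0,  0,  0]), array([0.066, 0.069, 0.072, 0.075, 0.078, 0.081, 0.084, 0.087, 0.09 ,
       0.093, 0.096, 0.099]))
```

View pics/p4.png

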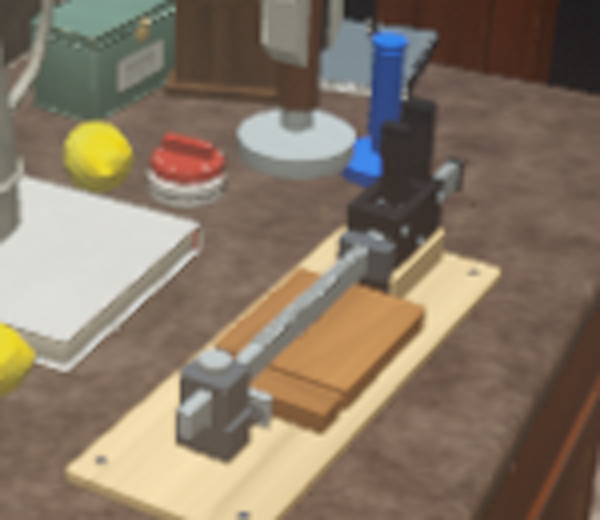

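The pin head sits on the jaw at (215,358), with its top at z≈0.078. The pounder goes back to its original spot.

```bash
python3 -m crank '[{"fingers":-1,"tx":-0.1,"ty":1.3,"tz":0.03,"roll":0},{"fingers":-1,"tx":-0.1,"ty":2.7,"tz":0.06,"roll":0},{"fingers":-1,"tx":-0.1,"ty":4.1,"tz":0.1,"roll":0},{"fingers":-1,"tx":-0.1,"ty":5.5,"tz":0.13,"roll":0},{"fingers":-1,"tx":-0.1,"ty":6.9,"tz":0.16,"roll":0},{"fingers":-1,"tx":-0.1,"ty":8.3,"tz":0.2,"roll":0},{"fingers":-1,"tx":-0.1,"ty":9.5,"tz":0.22,"roll":0},{"fingers":-1,"tx":-0.1,"ty":10.2,"tz":0.23,"roll":0}]' 
python3 -m crank '[{"fingers":-1,"tx":0,"ty":0.14,"tz":0,"roll":0},{"fingers":-1,"tx":0.6,"ty":0.14,"tz":0,"roll":0},{"fingers":-1,"tx":1.5,"ty":0.14,"tz":0,"roll":0},{"fingers":-1,"tx":2.5,"ty":0.14,"tz":0,"roll":0},{"fingers":-1,"tx":3.3,"ty":0.14,"tz":0,"roll":0},{"fingers":-1,"tx":3.8,"ty":0.14,"tz":0,"roll":0},{"fingers":-1,"tx":4.0,"ty":0.14,"tz":0,"roll":0},{"fingers":-1,"tx":4.0,"ty":0.14,"tz":0,"roll":0}]'
python3 - <<'E'
from h import *
to(.4655,-.375,.0915)
E
```

```text
time: 10.3
tool_pos: [0.4645, -0.3711, 0.2691]
tool_rot: [-0.427, 1.568, 2.614]
contact_force: [0.2, 0.8, -4.0]
opening: 0.0251
time: 11.3
tool_pos: [0.4656, -0.3734, 0.111]
tool_rot: [-0.73, 1.57, 2.314]
contact_force: [0.3, -0.2, -4.5]
opening: 0.025
t 11.3 tcp [ 0.4656 -0.3734  0.111 ] jaw [-0.097 -0.995 -0.001] zax [-0.995  0.097  0.001] F [ 0.3 -0.2 -4.5] open 0.025
  tx ty tz [ 0.487  0.039 -0.003]
```

```bash
python3 -m crank '[{"fingers":-1,"tx":0.2,"ty":0,"tz":0,"roll":0},{"fingers":-1,"tx":0.35,"ty":0,"tz":0,"roll":0},{"fingers":-1,"tx":0.42,"ty":0,"tz":0,"roll":0},{"fingers":-1,"tx":0.45,"ty":0,"tz":0,"roll":0},{"fingers":-1,"tx":0.47,"ty":0,"tz":0,"roll":0},{"fingers":-1,"tx":0.48,"ty":0,"tz":0,"roll":0},{"fingers":-1,"tx":0.48,"ty":0,"tz":0,"roll":0},{"fingers":-1,"tx":0.48,"ty":0,"tz":0,"roll":0}]'
python3 - <<'E'
from h import *
to(.4655,-.375,.0915)
p,d=read_camera("side")
b=cv2.resize(p[140:230,310:400],None,fx=5,fy=5,interpolation=2);cv2.imwrite("pics/p5.png",b[...,::-1])
E
```

```text
time: 12.3
tool_pos: [0.4657, -0.3741, 0.0922]
tool_rot: [2.286, 1.571, -0.953]
contact_force: [0.6, 0.0, -4.4]
opening: 0.0249
t 12.3 tcp [ 0.4657 -0.3741  0.0922] jaw [-0.097 -0.995  0.   ] zax [-0.995  0.097 -0.   ] F [ 0.6  0.  -4.4] open 0.0249
  tx ty tz [0.018 0.024 0.003]
```

View pics/p5.png

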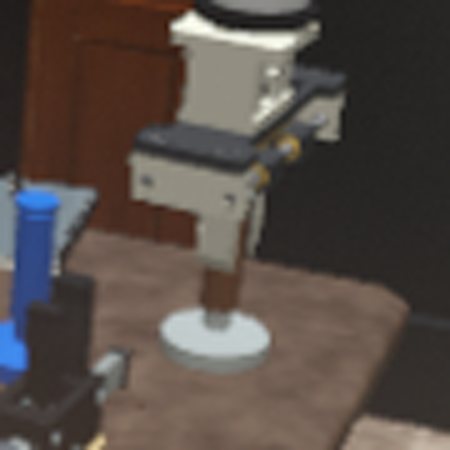

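The pounder (disc at crop 215,340) is vertical and still hanging just above the worktop. I'll lower it a little more.

```bash
python3 -m crank '[{"fingers":-1,"tx":0.02,"ty":0,"tz":0,"roll":0},{"fingers":-1,"tx":0.03,"ty":0,"tz":0,"roll":0},{"fingers":-1,"tx":0.04,"ty":0,"tz":0,"roll":0},{"fingers":-1,"tx":0.05,"ty":0,"tz":0,"roll":0},{"fingers":-1,"tx":0.06,"ty":0,"tz":0,"roll":0},{"fingers":-1,"tx":0.06,"ty":0,"tz":0,"roll":0},{"fingers":-1,"tx":0.06,"ty":0,"tz":0,"roll":0},{"fingers":-1,"tx":0.06,"ty":0,"tz":0,"roll":0}]'
```

```text
time: 13.35
tool_pos: [0.4658, -0.3743, 0.0917]
tool_rot: [2.324, 1.569, -0.915]
contact_force: [-4.6, 2.0, 11.6]
opening: 0.0253
```

```bash
python3 -m crank '[{"fingers":-1,"tx":-0.03,"ty":0,"tz":0,"roll":0},{"fingers":-0.3,"tx":-0.03,"ty":0,"tz":0,"roll":0},{"fingers":0,"tx":-0.03,"ty":0,"tz":0,"roll":0},{"fingers":0.6,"tx":-0.03,"ty":0,"tz":0,"roll":0},{"fingers":1,"tx":-0.03,"ty":0,"tz":0,"roll":0},{"fingers":1,"tx":-0.03,"ty":0,"tz":0,"roll":0},{"fingers":1,"tx":-0.03,"ty":0,"tz":0,"roll":0},{"fingers":1,"tx":-0.03,"ty":0,"tz":0,"roll":0}]' 40
python3 -m crank '[{"fingers":1,"tx":-0.5,"ty":0,"tz":0,"roll":0},{"fingers":1,"tx":-1.5,"ty":0,"tz":0,"roll":0},{"fingers":1,"tx":-2.7,"ty":0,"tz":0,"roll":0},{"fingers":1,"tx":-3.5,"ty":-0.6,"tz":0,"roll":0},{"fingers":1,"tx":-3.6,"ty":-1.7,"tz":-0.1,"roll":0},{"fingers":1,"tx":-3.6,"ty":-2.8,"tz":-0.2,"roll":0},{"fingers":1,"tx":-3.6,"ty":-3.4,"tz":-0.2,"roll":0},{"fingers":1,"tx":-3.6,"ty":-3.4,"tz":-0.2,"roll":0}]'
python3 - <<'E'
from h import *
to(.498,-.138,.20,(.097,.995))
p,d=read_camera("side");t,dt=read_camera("top");np.savez("s1",p=p,d=d,t=t,dt=dt)
q=cloud("side",d)[165:220,330:380].reshape(-1,3);k=q[(q[:,2]>.108)&(q[:,2]<.125)&(q[:,1]<-.3)];print("knob",len(k),k.mean(0).round(4))
k=q[(q[:,2]>.05)&(q[:,2]<.1)&(q[:,1]<-.3)];print("handle",len(k),k.mean(0).round(4))
for n,dd in(("side",d),("top",dt)):
    q=cloud(n,dd).reshape(-1,3)
    s=q[(q[:,2]>.125)&(q[:,2]<.146)&(abs(q[:,0]-.498)<.025)&(q[:,1]>-.18)&(q[:,1]<-.08)];print(n,len(s),np.histogram(s[:,1],np.arange(-.165,-.09,.005)))
b=cv2.resize(p[160:290,240:390],None,fx=4.5,fy=4.5,interpolation=2);cv2.imwrite("pics/p6.png",b[...,::-1])
kk=lambda P:np.round([(P[0]-240)*4.5,(P[1]-160)*4.5])
O=np.array([.510,.0,0]);X=np.array([.9953,-.097,0]);Y=np.array([.097,.9953,0])
for oy in(-.006,0,.006):
  for nm,a in(("handletop",(0,-.140,.142)),("trigtop?",(0,-.098,.138)),("head+y",(0,-.075,.082))):
    print(oy,nm,kk(proj("side",O+X*a[0]+Y*(a[1]+oy)+[0,0,a[2]])))
E
```

```text
time: 14.35
tool_pos: [0.4657, -0.374, 0.0909]
tool_rot: [1.802, 1.571, -1.437]
contact_force: [-0.1, -0.1, 0.8]
opening: 0.0874
time: 15.35
tool_pos: [0.4871, -0.238, 0.2353]
tool_rot: [2.701, 1.571, -0.535]
contact_force: [0.1, -0.5, -0.1]
opening: 0.0914
t 15.35 tcp [ 0.4871 -0.238   0.2353] jaw [-0.095 -0.995  0.   ] zax [-0.995  0.095 -0.   ] F [ 0.1 -0.5 -0.1] open 0.0914
  tx ty tz [ 0.881 -2.515 -0.034]
  roll 0.012
knob 38 [ 0.4674 -0.3676  0.1142]
handle 111 [ 0.4662 -0.3632  0.0757]
side 87 (array([ 0,  0,  0,  4, 12, 30,  6,  0,  0,  0,  1, 10, 22,  2,  0]), array([-0.165, -0.16 , -0.155, -0.15 , -0.145, -0.14 , -0.135, -0.13 ,
       -0.125, -0.12 , -0.115, -0.11 , -0.105, -0.1  , -0.095, -0.09 ]))
top 77 (array([ 0,  3,  8, 16, 17,  4,  0,  0,  0,  6,  8, 15,  0,  0,  0]), array([-0.165, -0.16 , -0.155, -0.15 , -0.145, -0.14 , -0.135, -0.13 ,
       -0.125, -0.12 , -0.115, -0.11 , -0.105, -0.1  , -0.095, -0.09 ]))
-0.006 handletop [385. 153.]
-0.006 trigtop? [355. 183.]
-0.006 head+y [333. 279.]
0 handletop [381. 157.]
0 trigtop? [351. 187.]
0 head+y [328. 283.]
0.006 handletop [377. 160.]
0.006 trigtop? [347. 190.]
0.006 head+y [324. 287.]
```

View pics/p6.png

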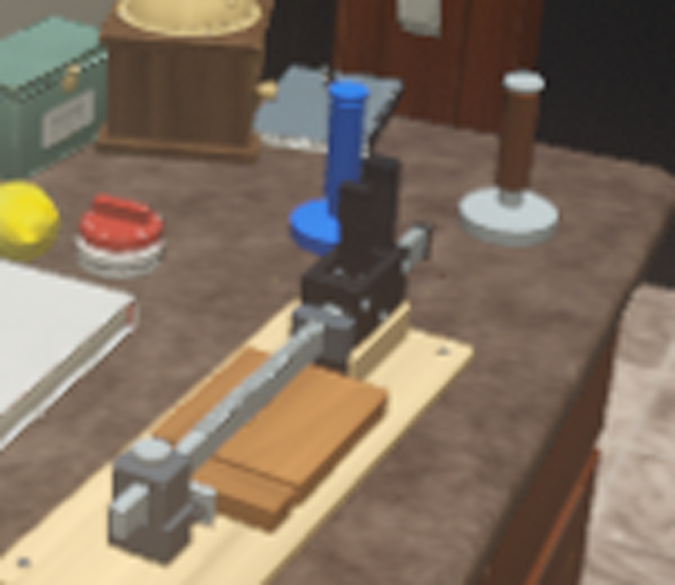

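Pounder stands upright at crop (510,215); trigger and handle are at (355,200) and (383,165). Next I go over the squeeze point.

```bash
python3 - <<'E'
from h import *
to(.497,-.137,.124,(.097,.995))
E
python3 -m crank '[{"fingers":1,"tx":0,"ty":-1.2,"tz":0,"roll":0},{"fingers":1,"tx":0,"ty":-2.2,"tz":0,"roll":0},{"fingers":1,"tx":0,"ty":-2.54,"tz":0,"roll":0},{"fingers":1,"tx":0.3,"ty":-2.54,"tz":0,"roll":0},{"fingers":1,"tx":0.9,"ty":-2.54,"tz":0,"roll":0},{"fingers":1,"tx":1.5,"ty":-2.54,"tz":0,"roll":0},{"fingers":1,"tx":1.5,"ty":-2.54,"tz":0,"roll":0},{"fingers":1,"tx":1.5,"ty":-2.54,"tz":0,"roll":0}]'
python3 - <<'E'
from h import *
to(.497,-.137,.124,(.097,.995))
p,d=read_camera("side")
b=cv2.resize(p[160:290,240:390],None,fx=4.5,fy=4.5,interpolation=2);cv2.imwrite("pics/p7.png",b[...,::-1])
E
```

```text
t 15.45 tcp [ 0.487  -0.2399  0.2351] jaw [-0.097 -0.995  0.001] zax [-0.995  0.097 -0.   ] F [ 0.3 -0.  -0.1] open 0.0916
  tx ty tz [ 2.775e+00 -2.587e+00  1.000e-03]
  roll -0.0
time: 16.45
tool_pos: [0.4971, -0.1395, 0.1752]
tool_rot: [2.415, 1.57, -0.825]
contact_force: [0.1, 0.3, -0.1]
opening: 0.0919
t 16.45 tcp [ 0.4971 -0.1395  0.1752] jaw [-0.099 -0.995  0.001] zax [-0.995  0.099 -0.001] F [ 0.1  0.3 -0.1] open 0.0919
  tx ty tz [ 1.281 -0.062  0.009]
  roll -0.009
```

View pics/p7.png

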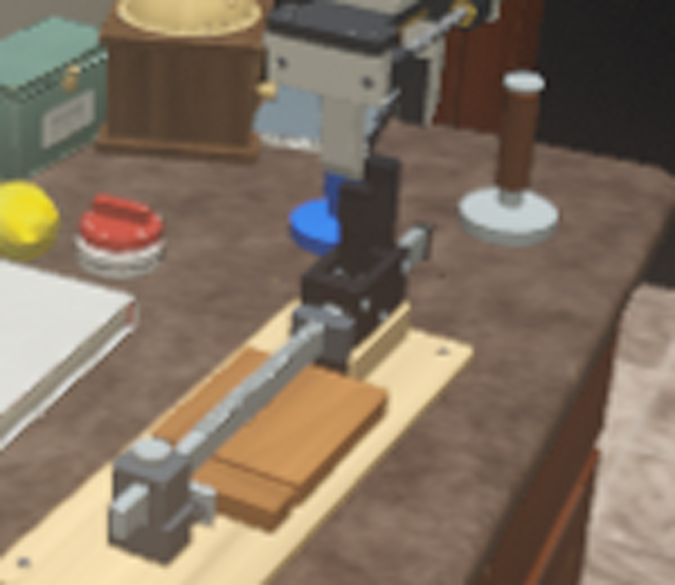

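The fingers (near tip at crop 342,175) straddle the trigger and handle, so I lower them.

```bash
python3 -m crank '[{"fingers":1,"tx":0.2,"ty":-0.05,"tz":0,"roll":0},{"fingers":1,"tx":0.4,"ty":-0.05,"tz":0,"roll":0},{"fingers":1,"tx":0.6,"ty":-0.05,"tz":0,"roll":0},{"fingers":1,"tx":0.8,"ty":-0.05,"tz":0,"roll":0},{"fingers":1,"tx":1.0,"ty":-0.05,"tz":0,"roll":0},{"fingers":1,"tx":1.2,"ty":-0.05,"tz":0,"roll":0},{"fingers":1,"tx":1.28,"ty":-0.05,"tz":0,"roll":0},{"fingers":0.7,"tx":1.28,"ty":-0.05,"tz":0,"roll":0}]' 30
python3 - <<'E'
from h import *
to(.497,-.137,.124,(.097,.995))
p,d=read_camera("side");t,dt=read_camera("top");np.savez("k0",p=p,d=d,t=t,dt=dt)
E
```

```text
time: 17.5
tool_pos: [0.4969, -0.1363, 0.1235]
tool_rot: [0.037, 1.57, 3.082]
contact_force: [0.2, 0.8, 1.2]
opening: 0.0862
t 17.5 tcp [ 0.4969 -0.1363  0.1235] jaw [-0.097 -0.995  0.   ] zax [-0.995  0.097  0.   ] F [0.2 0.8 1.2] open 0.0862
  tx ty tz [-0.012  0.016 -0.003]
  roll -0.002
```

```bash
python3 -m crank '[{"fingers":0.3,"tx":0,"ty":0,"tz":0,"roll":0},{"fingers":0,"tx":0,"ty":0,"tz":0,"roll":0},{"fingers":-0.2,"tx":0,"ty":0,"tz":0,"roll":0},{"fingers":-0.5,"tx":0,"ty":0,"tz":0,"roll":0},{"fingers":-1,"tx":0,"ty":0,"tz":0,"roll":0},{"fingers":-1,"tx":0,"ty":0,"tz":0,"roll":0},{"fingers":-1,"tx":0,"ty":0,"tz":0,"roll":0},{"fingers":-1,"tx":0,"ty":0,"tz":0,"roll":0}]' 30
python3 - <<'E'
from h import *
to(.497,-.137,.124,(.097,.995))
p,d=read_camera("side");t,dt=read_camera("top");np.savez("k1",p=p,d=d,t=t,dt=dt)
a=np.load("k0.npz")
for n,A,B in(("side",a["p"],p),("top",a["t"],t)): print(n,cv2.absdiff(A,B).max(2).astype(int)[(slice(255,300),slice(250,300)) if n=="side" else (slice(215,250),slice(235,280))].sum())
# view composite before/after
c=[cv2.resize(i[252:287,258:308],None,fx=7.9,fy=7.9,interpolation=2)for i in(a["p"],p)]
e=[cv2.resize(i[216:250,238:288],None,fx=7.9,fy=7.9,interpolation=2)for i in(a["t"],t)]
im=np.vstack([np.hstack(c),np.hstack(e)]);print(im.shape);cv2.imwrite("pics/p8.png",im[...,::-1])
E
```

```text
time: 18.6
tool_pos: [0.4968, -0.139, 0.1239]
tool_rot: [1.675, 1.567, -1.564]
contact_force: [-3.0, -11.1, 0.9]
opening: 0.0293
t 18.6 tcp [ 0.4968 -0.139   0.1239] jaw [-0.098 -0.995  0.004] zax [-0.995  0.098 -0.   ] F [ -3.  -11.1   0.9] open 0.0293
  tx ty tz [-0.003 -0.05   0.001]
  roll -0.004
side 15248
top 11050
(545, 790, 3)
```

View pics/p8.png

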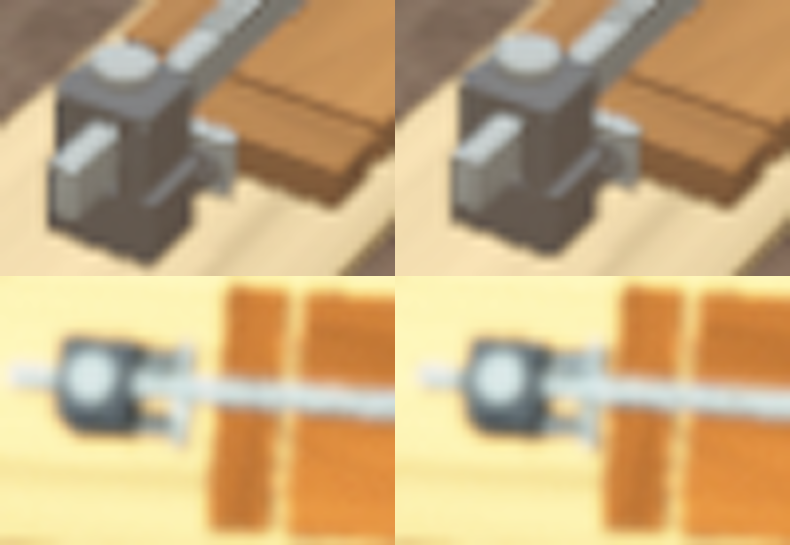

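Before and after the first squeeze: the pin head moved right about 12 crop px in both the side and top rows (≈4 mm), and the shoe is still short of the strip. The handle pushes the tool about 11 N towards −y, so I shift the arm that way, confirm the full squeeze, then release.

```bash
python3 -m crank '[{"fingers":-1,"tx":0,"ty":0.04,"tz":0,"roll":0},{"fingers":-1,"tx":0,"ty":0.075,"tz":0,"roll":0},{"fingers":-1,"tx":0,"ty":0.075,"tz":0,"roll":0},{"fingers":-1,"tx":0,"ty":0.075,"tz":0,"roll":0},{"fingers":-1,"tx":0,"ty":0.075,"tz":0,"roll":0},{"fingers":-1,"tx":0,"ty":0.075,"tz":0,"roll":0},{"fingers":-1,"tx":0,"ty":0.075,"tz":0,"roll":0},{"fingers":-1,"tx":0,"ty":0.075,"tz":0,"roll":0}]' 30
cat >> h.py <<'E'
def snap(k):
    p,d=read_camera("side");t,dt=read_camera("top");np.savez(k,p=p,d=d,t=t,dt=dt);return p,t
E
python3 - <<'E'
from h import *
to(.497,-.137,.124);snap("k1b")
E
```

```text
time: 19.7
tool_pos: [0.4968, -0.1392, 0.1239]
tool_rot: [2.77, 1.57, -0.469]
contact_force: [-0.2, 1.3, 5.3]
opening: 0.0299
t 19.7 tcp [ 0.4968 -0.1392  0.1239] jaw [-0.097 -0.995  0.   ] zax [-0.995  0.097 -0.   ] F [-0.2  1.3  5.3] open 0.0299
  tx ty tz [-0.002 -0.054  0.001]
```

```bash
python3 -m crank '[{"fingers":0.3,"tx":0,"ty":0,"tz":0,"roll":0},{"fingers":0.7,"tx":0,"ty":0,"tz":0,"roll":0},{"fingers":0.8,"tx":0,"ty":0,"tz":0,"roll":0},{"fingers":0.8,"tx":0,"ty":0,"tz":0,"roll":0},{"fingers":0.8,"tx":0,"ty":0,"tz":0,"roll":0},{"fingers":0.8,"tx":0,"ty":0,"tz":0,"roll":0},{"fingers":0.8,"tx":0,"ty":0,"tz":0,"roll":0},{"fingers":0.8,"tx":0,"ty":0,"tz":0,"roll":0}]' 30
python3 -c "
from h import *
snap('k1r')"
python3 -m crank '[{"fingers":0.3,"tx":0,"ty":0,"tz":0,"roll":0},{"fingers":0,"tx":0,"ty":0,"tz":0,"roll":0},{"fingers":-0.5,"tx":0,"ty":0,"tz":0,"roll":0},{"fingers":-1,"tx":0,"ty":0,"tz":0,"roll":0},{"fingers":-1,"tx":0,"ty":0,"tz":0,"roll":0},{"fingers":-1,"tx":0,"ty":0,"tz":0,"roll":0},{"fingers":-1,"tx":0,"ty":0,"tz":0,"roll":0},{"fingers":-1,"tx":0,"ty":0,"tz":0,"roll":0}]' 30
cat > m.py <<'E'
from h import *
import sys
a=np.load("k0.npz")
# subpixel shift (px -> mm along clamp y) of patches vs k0; steps along the clamp axis by template matching on upscaled pictures
Y=np.array([.097,.9953,0]);U=8
def shift(n,A,B,box):
    r0,r1,c0,c1=box;up=lambda i:cv2.resize(i.astype(np.float32),None,fx=U,fy=U,interpolation=cv2.INTER_CUBIC)
    t=up(A[r0:r1,c0:c1]);s=up(B[r0-8:r1+8,c0-12:c1+12]);_,v,_,l=cv2.minMaxLoc(cv2.matchTemplate(s,t,cv2.TM_CCOEFF_NORMED));return l[0]/U-12,l[1]/U-8,v
def mm(n,P):
    u0=np.array(proj(n,P));u1=np.array(proj(n,P-.01*Y));return (u1-u0)/10
for k in sys.argv[1:]:
    b=np.load(k+".npz");o=[]
    for nm,n,key,P,h in(("pin","side","p",(.523,.1315,.078),(4,6)),("pin","top","t",(.523,.1315,.078),(5,5)),):
        u,v=np.round(proj(n,P)).astype(int);bx=(v-h[0],v+h[0]+1,u-h[1],u+h[1]+1)
        du,dv,c=shift(n,a[key],b[key],bx);g=mm(n,np.array(P));o.append((nm,n,round(float((du*g[0]+dv*g[1])/(g@g)),2),round(c,3)))
    print(k,o)
E
python3 - <<'E'
from h import *
to(.497,-.137,.124);snap("k2")
E
python3 m.py k0 k1 k1b k1r k2
```

```text
time: 20.8
tool_pos: [0.4967, -0.1394, 0.1237]
tool_rot: [1.978, 1.571, -1.261]
contact_force: [-0.4, -0.4, -0.1]
opening: 0.0825
time: 21.9
tool_pos: [0.4968, -0.1392, 0.1239]
tool_rot: [-2.266, 1.57, 0.777]
contact_force: [-0.6, 3.2, 4.8]
opening: 0.0288
t 21.9 tcp [ 0.4968 -0.1392  0.1239] jaw [-0.098 -0.995 -0.   ] zax [-0.995  0.098 -0.   ] F [-0.6  3.2  4.8] open 0.0288
  tx ty tz [-0.001 -0.055 -0.   ]
k0 [('pin', 'side', 0.0, 0.999), ('pin', 'top', 0.0, 0.999)]
k1 [('pin', 'side', 5.23, 0.978), ('pin', 'top', 5.35, 0.992)]
k1b [('pin', 'side', 5.23, 0.978), ('pin', 'top', 5.35, 0.992)]
k1r [('pin', 'side', 5.23, 0.978), ('pin', 'top', 5.35, 0.991)]
k2 [('pin', 'side', 9.84, 0.966), ('pin', 'top', 9.57, 0.992)]
```

```bash
python3 -m crank '[{"fingers":0.3,"tx":0,"ty":0,"tz":0,"roll":0},{"fingers":0.7,"tx":0,"ty":0,"tz":0,"roll":0},{"fingers":0.8,"tx":0,"ty":0,"tz":0,"roll":0},{"fingers":0.8,"tx":0,"ty":0,"tz":0,"roll":0},{"fingers":0.8,"tx":0,"ty":0,"tz":0,"roll":0},{"fingers":0.8,"tx":0,"ty":0,"tz":0,"roll":0},{"fingers":0.8,"tx":0,"ty":0,"tz":0,"roll":0},{"fingers":0.8,"tx":0,"ty":0,"tz":0,"roll":0}]' 30
python3 -m crank '[{"fingers":0.3,"tx":0,"ty":0,"tz":0,"roll":0},{"fingers":0,"tx":0,"ty":0,"tz":0,"roll":0},{"fingers":-0.5,"tx":0,"ty":0,"tz":0,"roll":0},{"fingers":-1,"tx":0,"ty":0,"tz":0,"roll":0},{"fingers":-1,"tx":0,"ty":0,"tz":0,"roll":0},{"fingers":-1,"tx":0,"ty":0,"tz":0,"roll":0},{"fingers":-1,"tx":0,"ty":0,"tz":0,"roll":0},{"fingers":-1,"tx":0,"ty":0,"tz":0,"roll":0}]' 30
cat >> m.py <<'E'
# rectified top view (z=.032), 0.5 mm per pixel, columns along own y (0..0.18), rows own x (-.06...06)
O=np.array([.510,0,.032]);X=np.array([.9953,-.097,0]);f,cx,cy,Pm=cal("top")
gx,gy=np.meshgrid(np.arange(0,.18,.0005),np.arange(-.06,.06,.0005))
q=(O+gy[...,None]*X+gx[...,None]*Y-Pm[:3,3])@Pm[:3,:3];mu=(f*q[...,0]/q[...,2]+cx).astype(np.float32);mv=(f*q[...,1]/q[...,2]+cy).astype(np.float32)
ims=[]
for k in sys.argv[1:]:
    b=np.load(k+".npz");r=cv2.remap(b["t"],mu,mv,cv2.INTER_CUBIC);ims.append(r)
    B=r[...,2].astype(float);o=[]
    for s in(slice(30,70),slice(165,205)):   # own x -45..-25 / 22..42 mm
        pr=B[s].mean(0); w=pr[:100].mean(); y=np.median(pr[230:330]) 
        e=120+np.argmax(pr[120:]>(w+y)/2)                       # any gap/edge columns
        ed=np.where(np.diff((pr>(w+np.percentile(pr,95))/2).astype(int))>0)[0][-1]
        g=np.clip((pr[100:ed-14]-w)/(np.percentile(pr,95)-w),0,1).sum()*.5
        o+=[("tail edge mm",ed*.5),("gap mm",round(g,2))]
    print(k,o)
cv2.imwrite("pics/rect.png",cv2.resize(np.vstack([i[40:200] for i in(ims[0],ims[-1])]),None,fx=1.8,fy=1.8)[...,::-1])
E
python3 - <<'E'
from h import *
to(.497,-.137,.124);snap("k3")
E
python3 m.py k0 k1 k1r k2 k3
```

```text
time: 23.0
tool_pos: [0.4967, -0.1394, 0.1238]
tool_rot: [2.107, 1.571, -1.132]
contact_force: [-0.3, -0.1, 0.0]
opening: 0.0829
time: 24.0
tool_pos: [0.4968, -0.1392, 0.124]
tool_rot: [-2.19, 1.57, 0.854]
contact_force: [0.2, 2.2, 5.5]
opening: 0.0296
t 24.0 tcp [ 0.4968 -0.1392  0.124 ] jaw [-0.098 -0.995 -0.   ] zax [-0.995  0.098 -0.   ] F [0.2 2.2 5.5] open 0.0296
  tx ty tz [-0.001 -0.055 -0.   ]
k0 [('pin', 'side', 0.0, 0.999), ('pin', 'top', 0.0, 0.999)]
k1 [('pin', 'side', 5.23, 0.978), ('pin', 'top', 5.35, 0.992)]
k1r [('pin', 'side', 5.23, 0.978), ('pin', 'top', 5.35, 0.991)]
k2 [('pin', 'side', 9.84, 0.966), ('pin', 'top', 9.57, 0.992)]
k3 [('pin', 'side', 12.91, 0.956), ('pin', 'top', 12.61, 0.993)]
k0 [('tail edge mm', np.float64(84.0)), ('gap mm', np.float64(3.82)), ('tail edge mm', np.float64(84.0)), ('gap mm', np.float64(4.52))]
k1 [('tail edge mm', np.float64(84.0)), ('gap mm', np.float64(3.84)), ('tail edge mm', np.float64(84.0)), ('gap mm', np.float64(4.59))]
k1r [('tail edge mm', np.float64(84.0)), ('gap mm', np.float64(3.9)), ('tail edge mm', np.float64(84.0)), ('gap mm', np.float64(4.54))]
k2 [('tail edge mm', np.float64(84.0)), ('gap mm', np.float64(3.84)), ('tail edge mm', np.float64(84.0)), ('gap mm', np.float64(4.61))]
k3 [('tail edge mm', np.float64(82.5)), ('gap mm', np.float64(3.02)), ('tail edge mm', np.float64(82.0)), ('gap mm', np.float64(3.7))]
```

View pics/rect.png

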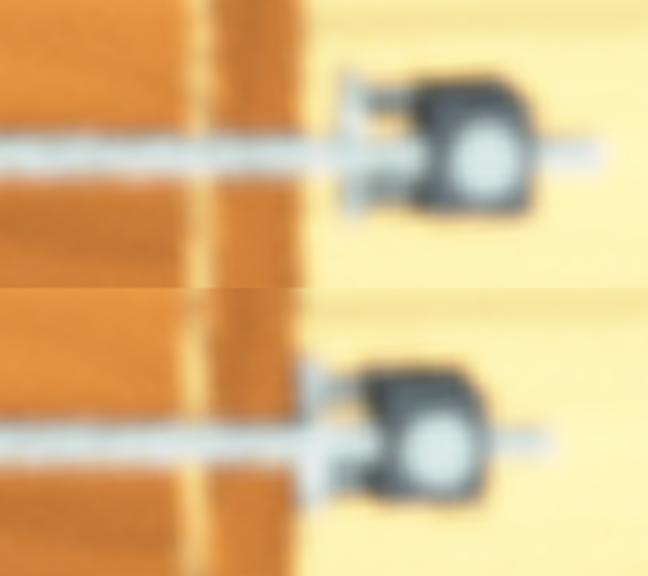

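The rectified view shows the strip starting to move: its tail edge went from crop x≈303 to ≈297 and the shoe (310) now touches it. I'll do squeeze 4.

```bash
python3 -m crank '[{"fingers":0.3,"tx":0,"ty":0,"tz":0,"roll":0},{"fingers":0.7,"tx":0,"ty":0,"tz":0,"roll":0},{"fingers":0.8,"tx":0,"ty":0,"tz":0,"roll":0},{"fingers":0.8,"tx":0,"ty":0,"tz":0,"roll":0},{"fingers":0.8,"tx":0,"ty":0,"tz":0,"roll":0},{"fingers":0.8,"tx":0,"ty":0,"tz":0,"roll":0},{"fingers":0.8,"tx":0,"ty":0,"tz":0,"roll":0},{"fingers":0.8,"tx":0,"ty":0,"tz":0,"roll":0}]' 30
python3 -c "
from h import *
snap('k3r')"
python3 -m crank '[{"fingers":0.3,"tx":0,"ty":0,"tz":0,"roll":0},{"fingers":0,"tx":0,"ty":0,"tz":0,"roll":0},{"fingers":-0.5,"tx":0,"ty":0,"tz":0,"roll":0},{"fingers":-1,"tx":0,"ty":0,"tz":0,"roll":0},{"fingers":-1,"tx":0,"ty":0,"tz":0,"roll":0},{"fingers":-1,"tx":0,"ty":0,"tz":0,"roll":0},{"fingers":-1,"tx":0,"ty":0,"tz":0,"roll":0},{"fingers":-1,"tx":0,"ty":0,"tz":0,"roll":0}]' 30
python3 - <<'E'
from h import *
to(.497,-.137,.124);snap("k4")
E
python3 m.py k0 k3 k3r k4
```

```text
time: 25.1
tool_pos: [0.4967, -0.1394, 0.1238]
tool_rot: [2.137, 1.571, -1.102]
contact_force: [-0.1, 0.1, 0.1]
opening: 0.0826
time: 26.2
tool_pos: [0.4968, -0.1392, 0.124]
tool_rot: [-2.228, 1.57, 0.816]
contact_force: [-0.6, 2.8, 4.7]
opening: 0.0293
t 26.2 tcp [ 0.4968 -0.1392  0.124 ] jaw [-0.098 -0.995 -0.   ] zax [-0.995  0.098 -0.   ] F [-0.6  2.8  4.7] open 0.0293
  tx ty tz [ 0.    -0.055 -0.   ]
k0 [('pin', 'side', 0.0, 0.999), ('pin', 'top', 0.0, 0.999)]
k3 [('pin', 'side', 12.91, 0.956), ('pin', 'top', 12.61, 0.993)]
k3r [('pin', 'side', 12.0, 0.959), ('pin', 'top', 11.85, 0.991)]
k4 [('pin', 'side', 16.29, 0.949), ('pin', 'top', 16.06, 0.99)]
k0 [('tail edge mm', np.float64(84.0)), ('gap mm', np.float64(3.82)), ('tail edge mm', np.float64(84.0)), ('gap mm', np.float64(4.52))]
k3 [('tail edge mm', np.float64(82.5)), ('gap mm', np.float64(3.02)), ('tail edge mm', np.float64(82.0)), ('gap mm', np.float64(3.7))]
k3r [('tail edge mm', np.float64(82.5)), ('gap mm', np.float64(2.97)), ('tail edge mm', np.float64(82.0)), ('gap mm', np.float64(3.72))]
k4 [('tail edge mm', np.float64(79.0)), ('gap mm', np.float64(0.0)), ('tail edge mm', np.float64(79.0)), ('gap mm', np.float64(0.52))]
```

```bash
python3 -m crank '[{"fingers":0.3,"tx":0,"ty":0,"tz":0,"roll":0},{"fingers":0.7,"tx":0,"ty":0,"tz":0,"roll":0},{"fingers":0.8,"tx":0,"ty":0,"tz":0,"roll":0},{"fingers":0.8,"tx":0,"ty":0,"tz":0,"roll":0},{"fingers":0.8,"tx":0,"ty":0,"tz":0,"roll":0},{"fingers":0.8,"tx":0,"ty":0,"tz":0,"roll":0},{"fingers":0.8,"tx":0,"ty":0,"tz":0,"roll":0},{"fingers":0.8,"tx":0,"ty":0,"tz":0,"roll":0}]' 30
python3 -c "
from h import *
snap('k4r')"
python3 -m crank '[{"fingers":0.3,"tx":0,"ty":0,"tz":0,"roll":0},{"fingers":0,"tx":0,"ty":0,"tz":0,"roll":0},{"fingers":-0.5,"tx":0,"ty":0,"tz":0,"roll":0},{"fingers":-1,"tx":0,"ty":0,"tz":0,"roll":0},{"fingers":-1,"tx":0,"ty":0,"tz":0,"roll":0},{"fingers":-1,"tx":0,"ty":0,"tz":0,"roll":0},{"fingers":-1,"tx":0,"ty":0,"tz":0,"roll":0},{"fingers":-1,"tx":0,"ty":0,"tz":0,"roll":0}]' 30
python3 - <<'E'
from h import *
to(.497,-.137,.124);snap("k5")
E
cat >> m.py <<'E'
# brightness profile beside the bar: own x 9..13 mm, from strip edge to jaw, per picture
for k,i in zip(sys.argv[1:],ims):
    g=i.mean(2); print(k,"air profile (1 mm steps from 74)",g[85:97,148:260:2].mean(0).astype(int))
E
python3 m.py k0 k3 k4 k4r k5
```

```text
time: 27.3
tool_pos: [0.4967, -0.1394, 0.1238]
tool_rot: [2.233, 1.571, -1.006]
contact_force: [0.5, 0.4, 0.6]
opening: 0.0826
time: 28.4
tool_pos: [0.4968, -0.1392, 0.124]
tool_rot: [-2.235, 1.57, 0.809]
contact_force: [0.1, 2.9, 5.9]
opening: 0.0299
t 28.4 tcp [ 0.4968 -0.1392  0.124 ] jaw [-0.098 -0.995 -0.   ] zax [-0.995  0.098 -0.   ] F [0.1 2.9 5.9] open 0.0299
  tx ty tz [ 0.001 -0.054 -0.   ]
k0 [('pin', 'side', 0.0, 0.999), ('pin', 'top', 0.0, 0.999)]
k3 [('pin', 'side', 12.91, 0.956), ('pin', 'top', 12.61, 0.993)]
k4 [('pin', 'side', 16.29, 0.949), ('pin', 'top', 16.06, 0.99)]
k4r [('pin', 'side', 15.68, 0.954), ('pin', 'top', 15.3, 0.992)]
k5 [('pin', 'side', 19.97, 0.955), ('pin', 'top', 19.51, 0.988)]
k0 [('tail edge mm', np.float64(84.0)), ('gap mm', np.float64(3.82)), ('tail edge mm', np.float64(84.0)), ('gap mm', np.float64(4.52))]
k3 [('tail edge mm', np.float64(82.5)), ('gap mm', np.float64(3.02)), ('tail edge mm', np.float64(82.0)), ('gap mm', np.float64(3.7))]
k4 [('tail edge mm', np.float64(79.0)), ('gap mm', np.float64(0.0)), ('tail edge mm', np.float64(79.0)),
[... 927 characters left out ...]
5 170 167 165
 162 159 156 150 140 131 121 111 105 100  97  97  99 101 104 105 107 107
 106 106 105 103 102 102 102 103 103 104 105 107 107 110 119 128 139 156
 171 184]
k4r air profile (1 mm steps from 74) [126 125 127 132 139 149 163 174 184 191 192 189 185 180 175 169 167 165
 163 161 159 155 148 142 133 124 116 109 103 101 101 102 104 107 108 107
 106 104 103 102 102 101 102 102 103 103 104 105 104 107 114 121 130 145
 160 173]
k5 air profile (1 mm steps from 74) [143 150 160 172 182 191 199 203 203 200 195 187 178 171 165 157 151 146
 137 127 118 108 100  95  92  91  93  97 100 102 104 106 108 108 108 107
 106 105 104 103 103 102 102 104 108 110 117 130 142 156 174 189 200 212
 219 221]
```

The strip's tail edge has moved about 6.5 mm, so it is tight. The jaw is at about 18.7 mm, contact came at about 8.7 mm, so the shoe is in about 4 mm. One more full squeeze should give about 7.3 mm, and I'll hold that one.

```bash
python3 -m crank '[{"fingers":0.3,"tx":0,"ty":0,"tz":0,"roll":0},{"fingers":0.7,"tx":0,"ty":0,"tz":0,"roll":0},{"fingers":0.8,"tx":0,"ty":0,"tz":0,"roll":0},{"fingers":0.8,"tx":0,"ty":0,"tz":0,"roll":0},{"fingers":0.8,"tx":0,"ty":0,"tz":0,"roll":0},{"fingers":0.8,"tx":0,"ty":0,"tz":0,"roll":0},{"fingers":0.8,"tx":0,"ty":0,"tz":0,"roll":0},{"fingers":0.8,"tx":0,"ty":0,"tz":0,"roll":0}]' 35
python3 -c "
from h import *
snap('k5r')"
python3 -m crank '[{"fingers":0.3,"tx":0,"ty":0,"tz":0,"roll":0},{"fingers":0,"tx":0,"ty":0,"tz":0,"roll":0},{"fingers":-0.5,"tx":0,"ty":0,"tz":0,"roll":0},{"fingers":-1,"tx":0,"ty":0,"tz":0,"roll":0},{"fingers":-1,"tx":0,"ty":0,"tz":0,"roll":0},{"fingers":-1,"tx":0,"ty":0,"tz":0,"roll":0},{"fingers":-1,"tx":0,"ty":0,"tz":0,"roll":0},{"fingers":-1,"tx":0,"ty":0,"tz":0,"roll":0}]' 35
python3 - <<'E'
from h import *
to(.497,-.137,.124);snap("k6")
E
python3 m.py k0 k5 k5r k6
python3 - <<'E'
from h import *
a,b=np.load("k0.npz")["p"],np.load("k6.npz")["p"]
c=np.hstack([cv2.resize(i[248:288,250:310],None,fx=6.6,fy=6.6,interpolation=2)for i in(a,b)]);d=cv2.resize(b[150:235,250:390],(792,481)[:2],interpolation=2)[:320]
cv2.imwrite("pics/p9.png",np.vstack([c,d])[...,::-1])
E
```

```text
time: 29.5
tool_pos: [0.4967, -0.1394, 0.1237]
tool_rot: [2.143, 1.571, -1.096]
contact_force: [-0.8, 0.6, -0.0]
opening: 0.0825
time: 30.6
tool_pos: [0.4968, -0.1392, 0.1241]
tool_rot: [-2.267, 1.57, 0.776]
contact_force: [-1.3, 1.9, 6.6]
opening: 0.0295
t 30.6 tcp [ 0.4968 -0.1392  0.1241] jaw [-0.098 -0.995 -0.001] zax [-0.995  0.098 -0.   ] F [-1.3  1.9  6.6] open 0.0295
  tx ty tz [ 0.003 -0.055 -0.   ]
k0 [('pin', 'side', 0.0, 0.999), ('pin', 'top', 0.0, 0.999)]
k5 [('pin', 'side', 19.97, 0.955), ('pin', 'top', 19.51, 0.988)]
k5r [('pin', 'side', 19.07, 0.957), ('pin', 'top', 18.34, 0.991)]
k6 [('pin', 'side', 22.75, 0.953), ('pin', 'top', 22.97, 0.988)]
k0 [('tail edge mm', np.float64(84.0)), ('gap mm', np.float64(3.82)), ('tail edge mm', np.float64(84.0)), ('gap mm', np.float64(4.52))]
k5 [('tail edge mm', np.float64(77.5)), ('gap mm', np.float64(0.0)), ('tail edge mm', np.float64(77.0)), ('gap mm', np.float64(0.14))]
k5r [('tail edge mm', np.float64(77.5)), ('gap mm', np.float64(0.0)), ('tail edge mm', np.float64(77.0)), ('gap mm', np.float64(0.12))]
k6 [('tail edge mm', np.
[... 471 characters left out ...]
5 157 151 146
 137 127 118 108 100  95  92  91  93  97 100 102 104 106 108 108 108 107
 106 105 104 103 103 102 102 104 108 110 117 130 142 156 174 189 200 212
 219 221]
k5r air profile (1 mm steps from 74) [143 149 159 171 181 190 199 203 203 200 195 187 178 171 165 157 151 147
 139 131 123 115 107 103 100  97  98  99 101 102 103 106 107 107 108 107
 107 106 105 103 102 101 101 103 105 107 111 119 126 135 149 163 175 190
 201 208]
k6 air profile (1 mm steps from 74) [142 150 161 173 183 193 202 207 208 206 202 195 184 175 165 151 138 127
 114 103  96  92  89  89  92  95  97 100 102 103 104 106 107 107 107 107
 107 106 105 103 105 107 109 117 131 143 158 178 191 203 215 221 222 225
 226 226]
```

View pics/p9.png

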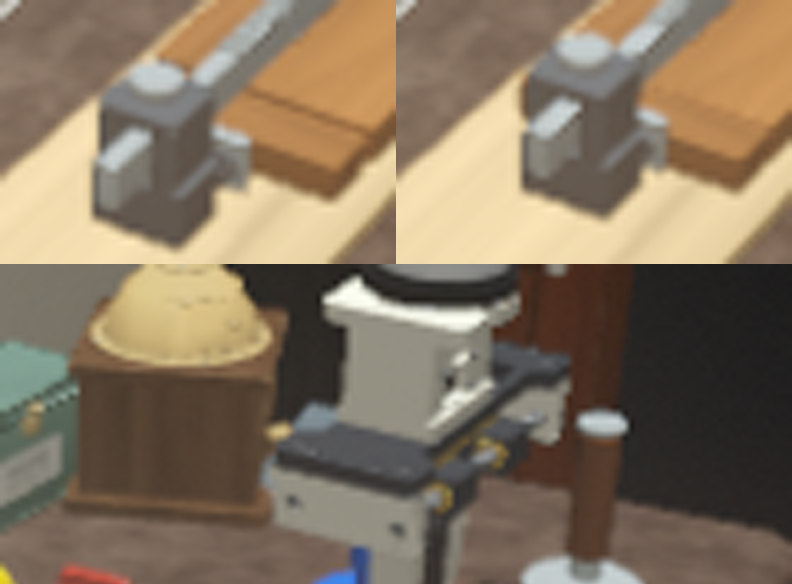

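Side before and after: the strip/board joint (crop 300,110 before) has closed, and there is still clear air between shoe and jaw. The pounder stands upright and the trigger is held. Handing in.

```bash
python3 -c "
from cell import *
s=observe();print(s['time'],s['opening'],s['contact_force'].round(1));print(hand_in())"
```

```text
30.7 0.029221946497682016 [-1.   2.1  4.7]
the job is handed in; nothing more can be done
None
```

I handed the job in at 30.7 s, with the fingers still holding the trigger at a grip setting of 35 N and a 29 mm opening. The hand-in reports no verdict.

- **Pin:** I drove the stop pin down with the steel, brown-handled pounder until the push rose to about 29 N with almost no further travel. Afterwards the camera put the pin head at z≈0.078, which is fully down.
- **Pounder:** It is back at its original spot. The side view showed it upright, both right after release and at the end.
- **Clamping:** I gave six full squeezes, releasing fully between them and holding the last.
    - **Strip:** It moved about 6 mm, the gap to the board closed, and it did not move between squeezes 5 and 6, so it is tight.
    - **Shoe:** It is pressed in about 7 to 7.5 mm of 14 mm. I worked this out from jaw travel less the starting gap and strip travel, not by measuring it directly.
- **Checks that disagreed:**
    - The two cameras differed by about 10 mm on the pounder's position. I used a value between them and the grasp held.
    - My camera measure of jaw travel read about 5% more than the 4 mm tooth pitch.
    - The opening read 29 to 30 mm at full squeeze rather than 28 mm.
    - On the first squeeze the tool was pushed sideways with about 11 N. I moved the arm 3 mm, and in later squeezes it stayed around 2 to 3 N.

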